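# Box the tape roll and snap both keeper covers shut

## Robot

A 7-joint arm with a two-finger parallel gripper is mounted at the origin on the work surface. World frame = base frame: x ahead of the robot, y to its left, z up, the work surface at z = 0. Lengths are in m, angles in rad, forces in N, time in s.
With the tool pointing down it reaches from about 0.4 to 0.85 m from the base axis. Payload 6.9 kg.
Tool frame: the origin (TCP) lies between the finger pads; the fingertips stand 11 mm ahead of it and the grasp point (between the pads) lies 8 mm behind it; z points along the fingers, y is the line along which they close (so a half turn about z gives the same grasp; the last joint's range is limited). The gripper opens to 85 mm and grips with 20 to 120 N. Pads are 22 mm wide; open, the fingers measure 114 mm over their backs; the gripper's body (76 mm by 85 mm) begins 54 mm behind the grasp point. The pads swing forward as they close: fully open they stand 13 mm farther back than shut.
Start: joints at [1.248, 0.507, -0.238, 1.5, 0.126, 1.149, -0.155], TCP at [0.259, -0.569, 0.242] pointing down, gripper open.
Joint ranges: [-3.08, 3.08], [-0.24, 2.05], [-1.43, 1.35], [0, 2.5], [-1.52, 4.66], [0.17, 1.96], [-2.89, 2.89]. Speed limits (rad/s): [2.39, 2.39, 3.14, 3.14, 3.14, 3.14, 3.14].

## Interface

Orientations are given as a 3x3 rotation matrix whose columns are the frame's x, y, z axes.
In Python, from station import bot gives the robot as it stands.
- The arm moves only by the tool step_arm, never from a script. Its argument "motion" is a list of rows, each a list of 7 numbers: the shift along the tool's x, y, z normalised to -1 to 1, where 1 is 100 cm, then the turn, a rotation vector about the tool's x, y, z normalised to -1 to 1, where 1 is pi rad, then the opening, from 0 (shut) to 1 (fully open). In form: [[dx, dy, dz, rx, ry, rz, jaw], ...]. A call has 1 to 10 rows; each row is the pose to reach, as a shift and turn from the pose commanded when the call began, along the tool's axes at that moment, turning the shorter way round; what a row does not reach only later rows make up. A row lasts 1/8 s, in which the tool goes at most 62.5 mm and 10.7 degrees, less where a joint would pass 70% of its speed; a pose out of reach is approached as far as the arm can. A call with a number of a shift or a turn outside -1 to 1 is refused whole. A call with a gripper value outside its range is refused whole. The fingers move at their own pace and stop on an object; "newtons" is the grip in N (left out, the last holds). Time passes only in rows, so rows that repeat a pose let the fingers close. It gives the time, the measured TCP pose, the force, the opening and the grip force at its end, in the units of the state.
- bot.read_state(): the state, without advancing time (a new reading comes with each control period).
- bot.snapshot(name): name is "scene" or "top" or "wrist"; returns a dict with "pixels" (480x640x3 uint8, red, green, blue), "K" (3x3 intrinsics, pixels), "rvec" (rotation vector, rad) and "tvec" (3), from world to camera coordinates, as OpenCV has them. Camera axes: x right, y down, z forward; pixel columns grow to the right and rows downward; lengths in m; the calibration is good to about 2 mm. The wrist camera is an equidistant fisheye: a pixel r from the principal point sees the ray r / f radians off the axis. A picture is of the moment at which its call begins. There is no depth.
- bot.hand_in(): hands the job in; it is judged then, once.
The state is a dict: "t": time; "q": joint angles; "dq": joint speeds; "effort": joint torques, N m; "tcp_pos": TCP position; "orientation": TCP orientation; "wrist_force": force on the tool from outside, world axes, zero at the start; "moment": the same for the moment, N m; "opening": finger opening in m; "grasp_force": force on a finger pad.
Only numpy, scipy, OpenCV 4.12 (cv2) and the standard library are available. Lean on these libraries where they do the work, as an engineer would, in place of code of your own. Each camera call takes 0.05 s, during which the arm holds its last target. There are 200 camera calls.

## Task

Put the tape away for the day: slide the roll of tape straight up off its spindle, lay it flat on its end face on the floor of the empty keeper box, and press the covers of both keeper boxes down until their catches snap and hold them fully shut. Leave the ink tin in its box, the spindle stand standing where it is, and everything else on the table where it lies.

Things in the scene. Friction and masses are not known exactly. Their poses are not given: they have to be found in the camera images.
- tape_roll: cream-coloured roll of paper tape on a cardboard core: 60 mm outside diameter, 50 mm high, bore 26 mm, about 140 g. At the start it sits on the spindle stand. Origin: centre of its lower end face, z along its axis.
- stand: loose steel spindle stand, about 0.9 kg: round base 100 mm across and 15 mm thick with an upright post 18 mm in diameter in the middle, whose top is 83 mm above the table. Origin: centre of its underside. The roll rests on the base, so its underside is at 15 mm and the post stands 18 mm proud of it.
- keeper_a: open grey plastic box fixed to the table, 140 (x) x 106 (y) x 60 mm high; walls and floor 5 mm, well 130 x 96 x 55 mm deep. Origin: centre of its underside. Its white cover is hinged along the top of the -y wall; the spring catch is outside the +y wall. This is the box that holds the ink tin at the start.
- keeper_b: open grey plastic box fixed to the table, 140 (x) x 106 (y) x 60 mm high; walls and floor 5 mm, well 130 x 96 x 55 mm deep. Origin: centre of its underside. Its white cover is hinged along the top of the -y wall; the spring catch is outside the +y wall. The same as keeper_a, but empty at the start: the roll goes here. Which of the two stands left or right varies.
- cover_a (a joint): Cover of keeper_a (rad): 0 shut, held by the catch; 1.57 upright; more = leaning back. Flat white plate, 140 mm along the hinge x 118 mm, its top 5.5 mm over the rim, plus a 50 mm wide lip. Hinge line at the box's y = -53, z = 60 mm. A light spring reopens it unless pressed past the catch (about 10 N at the free edge, last 15 mm of travel), when it snaps to 0 and stays.
- cover_b (a joint): Cover of keeper_b (rad): 0 shut, held by the catch; 1.57 upright; more = leaning back. Flat white plate, 140 mm along the hinge x 118 mm, its top 5.5 mm over the rim, plus a 50 mm wide lip. Hinge line at the box's y = -53, z = 60 mm. A light spring reopens it unless pressed past the catch (about 10 N at the free edge, last 15 mm of travel), when it snaps to 0 and stays.
- cover_a_press (a point): Point on the outer face of the cover of keeper_a, midway along its free edge, 100 mm from the hinge line: the place to push on. Moves with the cover; z is the outward normal of that face, y points from the hinge to the free edge. When shut it lies at the box's y = +47 mm, z = 65.5 mm.
- cover_b_press (a point): Point on the outer face of the cover of keeper_b, midway along its free edge, 100 mm from the hinge line: the place to push on. Moves with the cover; z is the outward normal of that face, y points from the hinge to the free edge. When shut it lies at the box's y = +47 mm, z = 65.5 mm.
- ink_tin: round bare-metal ink tin with a flat lid, 72 mm across, 46 mm high, standing in keeper_a. Origin: centre of its underside.
- brayer_wide: ink roller lying on the table, rubber roller 100 mm long and 44 mm across, red-brown wooden handle; origin under the roller's middle, handle towards -x. A bystander.
- brayer_slim: the same with a roller 60 mm long. A bystander.
- palette_knife: palette knife lying flat, 200 mm long along its x, 20 mm wide, 14 mm high, origin under its middle. A bystander.
- brush: paint brush lying flat, 180 mm long along its x, 16 mm wide, 9 mm high, origin under its middle. A bystander.
- thin_roll: wide thin roll of tape lying flat on the table, 90 mm across, 19 mm high, origin at the centre of its underside. A bystander.
- lino_block: wooden printing block, 110 x 170 x 19 mm, origin at the centre of its underside. A bystander.
- brush_mug: white mug, 80 mm across, 95 mm high, origin at the centre of its underside. A bystander.
Not all that is in view belongs to the job. What is shaped like the stand but green or orange is not meant.

How it is judged:
On the way, in this order (a step that is already met when the one before it is completed fails the run):
1. the roll has been slid up off the spindle (z of tape_roll in the frame of stand above 0.085 m), for 0.1 s.
2. the roll lies flat on the floor of the empty keeper box (x of tape_roll in the frame of keeper_b between -0.036 and 0.036 m and y of tape_roll in the frame of keeper_b between -0.02 and 0.02 m and z of tape_roll in the frame of keeper_b below 0.009 m and angle between tape_roll's own z axis and vertical below 0.1 rad), for 0.2 s.
3. both covers are snapped shut (value of joint each of cover_a, cover_b below 0.03 rad), for 0.2 s.
At the end, for the whole second after the job is handed in: The roll lies at rest and flat (within 0.1 rad) on the floor of keeper_b (its underside less than 9 mm above the box's own underside, anywhere in the well), the ink tin still stands in keeper_a, both covers read below 0.03 rad and stay there unaided, and the spindle stand is upright (all of step 2 and all of step 3 and z of ink_tin in the frame of keeper_a below 0.012 m and horizontal distance between ink_tin and keeper_a below 0.045 m and linear speed of tape_roll below 0.02 m/s and angle between stand's own z axis and vertical below 0.1 rad); the robot touches nothing.
It fails at once if the spindle stand is tipped or moved by more than 40 mm (angle between stand's own z axis and vertical above 0.25 rad or distance of stand from where it was at the start of the episode above 0.04 m).
It fails at once if another thing on the table is moved by more than 40 mm (distance of any of brayer_wide, brayer_slim, palette_knife, brush, thin_roll, lino_block, brush_mug from where it was at the start of the episode above 0.04 m).
It fails at once if the ink tin leaves its box (height (world z) of ink_tin above 0.06 m).
It also fails if it takes over 72 s, if anything falls off the work surface, if the arm or the gripper's body presses on something with over 40 N, if the wrist force passes 120 N, or if a joint passes its speed limit or range.

## Working session

There is one attempt and no reset: what is moved stays moved. The work goes in short steps, Python scripts to look and compute and a tool call to move; the robot and the scene stay as the last step left them, time stands still between calls to the robot, and variables do not carry over. Pictures are saved under pics/ and viewed, at most 10 in all, crops included, and the job is handed in when it is done.

Besides the shell and the picture viewer there is one more tool, called as name([rows], argument=value, ...), one row to a line, values as JSON. step_arm: Moves the arm, as the interface text tells. Its arguments: {"type":"object","properties":{"motion":{"type":"array","items":{"type":"array","items":{"type":"number","minimum":-1,"maximum":1}}},"newtons":{"type":"number"}},"required":["motion"]}

```bash
ls; mkdir -p pics; cat > h.py <<'E'
import cv2, numpy as np
from station import bot
def cam(s):
    R=cv2.Rodrigues(np.array(s["rvec"],float))[0]; return np.array(s["K"],float),R,np.array(s["tvec"],float).ravel()
def ray(s,u,v,z):
    K,R,t=cam(s); d=R.T@np.linalg.inv(K)@np.array([u,v,1.]); c=-R.T@t
    return c+d*(z-c[2])/d[2]
def proj(s,P):
    K,R,t=cam(s); p=K@(R@np.array(P,float)+t); return p[:2]/p[2]
def snap(n,f):
    s=bot.snapshot(n); cv2.imwrite("pics/"+f,s["pixels"][:,:,::-1])
    import pickle; pickle.dump(s,open("pics/"+f+".pkl","wb")); return s
E
python3 - <<'E'
from h import *
for n in("scene","top"):
    s=snap(n,n+"1.png"); print(n,s["K"],cam(s)[1:], -cam(s)[1].T@cam(s)[2])
print(bot.read_state())
E
```

```text
pics
scene [[447.50179831   0.         323.54994068]
 [  0.         447.50179831 245.54822028]
 [  0.           0.           1.        ]] (array([[-0.54036562,  0.84142532, -0.00290481],
       [ 0.53045625,  0.33797658, -0.77742395],
       [-0.65316243, -0.42163405, -0.62897024]]), array([ 0.25634408, -0.21361372,  1.68198148])) [1.35043938 0.5656827  0.89259251]
top [[523.12285888   0.         309.73212495]
 [  0.         523.12285888 242.58571284]
 [  0.           0.           1.        ]] (array([[-0.02278058, -0.99971102,  0.00767629],
       [-0.99561721,  0.02198932, -0.09090016],
       [ 0.09070509, -0.00971341, -0.99583043]]), array([-0.01700997,  0.45790057,  1.28475292])) [ 0.33897256 -0.01459464  1.32114985]
{'t': 0.1, 'q': array([ 1.24849191,  0.50826355, -0.23751517,  1.50102229,  0.1256995 ,
        1.14889354, -0.15479297]), 'dq': array([-7.67646552e-05, -1.62808560e-03, -7.54419882e-04, -2.65359102e-03,
       -1.85821251e-04, -1.38437569e-03,  2.13579424e-04]), 'effort': array([-4.73865133e-03, -6.21835327e+01, -2.19498195e+00, -2.50204200e+01,
        1.24347254e-02,  7.84103817e-03, -1.31409644e-05]), 'tcp_pos': array([ 0.25904597, -0.56832103,  0.24151359]), 'orientation': array([[ 9.09877549e-01,  4.14876325e-01, -6.93934580e-04],
       [ 4.14876904e-01, -9.09876408e-01,  1.44127999e-03],
       [-3.34417573e-05, -1.59928573e-03, -9.99998721e-01]]), 'wrist_force': array([0.11756034, 0.07835301, 0.99037632]), 'moment': array([-0.02927643, -0.00405317,  0.0654974 ]), 'grasp_force': 0.0, 'opening': 0.08562676929926007}
```

View pics/top1.png

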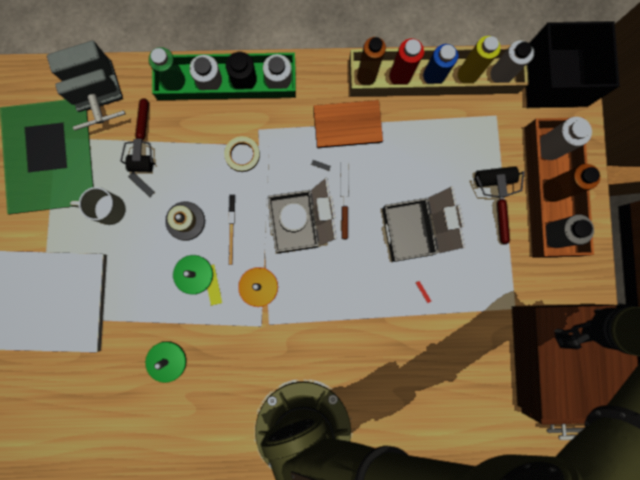

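View pics/scene1.png

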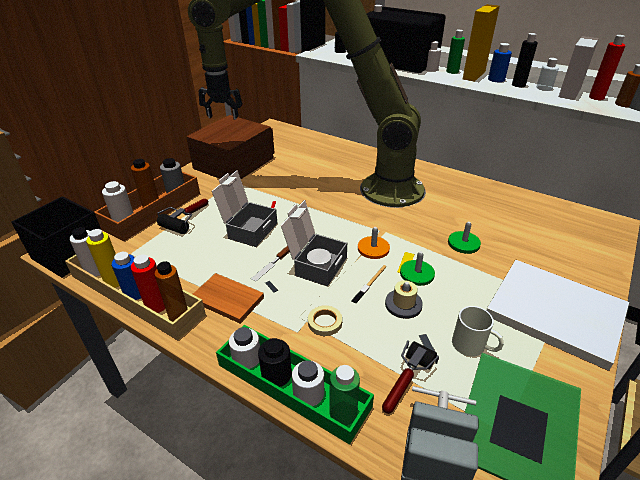

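Candidates for the stand in the top view: grey (185,220) carrying the cream roll, green (193,274), green (165,361) and orange (258,287). The grey one is meant: it is bare steel and carries the roll. The box holding the tin (293,220) is keeper_a, and the empty one (410,230) is keeper_b. I'll confirm this in one crop.

```bash
python3 - <<'E'
from h import *
import pickle
s=pickle.load(open("pics/top1.png.pkl","rb")); im=s["pixels"][:,:,::-1]
a=im[175:265,150:390]; b=im[180:270,350:590] 
out=np.vstack([cv2.resize(x,None,fx=3.3,fy=3.3,interpolation=cv2.INTER_CUBIC) for x in(a,b)])
cv2.imwrite("pics/crop.png",out)
# roll: cream mask
hsv=cv2.cvtColor(np.ascontiguousarray(im),cv2.COLOR_BGR2HSV)
for y in (205,212,218,224,232): print(y,[tuple(int(c) for c in hsv[y,x]) for x in range(160,212,4)])
E
```

```text
205 [(95, 9, 172), (99, 10, 173), (101, 12, 174), (100, 11, 138), (30, 32, 89), (32, 43, 106), (30, 31, 82), (135, 8, 68), (0, 7, 70), (110, 8, 98), (103, 13, 175), (105, 12, 175), (103, 13, 176)]
212 [(100, 9, 172), (99, 10, 173), (35, 31, 106), (34, 45, 171), (21, 83, 141), (16, 140, 100), (25, 68, 157), (36, 40, 171), (24, 62, 58), (0, 0, 75), (0, 0, 74), (103, 15, 155), (103, 13, 176)]
218 [(101, 12, 173), (103, 11, 160), (34, 53, 149), (29, 48, 161), (90, 2, 105), (30, 10, 79), (16, 126, 77), (34, 42, 169), (29, 56, 100), (15, 15, 67), (0, 3, 81), (110, 9, 86), (103, 13, 176)]
224 [(105, 12, 174), (101, 13, 162), (33, 28, 82), (35, 47, 170), (28, 56, 155), (22, 93, 143), (34, 45, 164), (36, 31, 164), (21, 113, 43), (0, 7, 74), (0, 3, 82), (110, 9, 83), (101, 12, 175)]
232 [(101, 12, 174), (103, 13, 176), (100, 11, 136), (0, 0, 67), (150, 4, 70), (15, 8, 64), (15, 24, 64), (15, 7, 73), (150, 3, 82), (150, 3, 84), (0, 0, 66), (105, 12, 174), (100, 13, 175)]
```

View pics/crop.png

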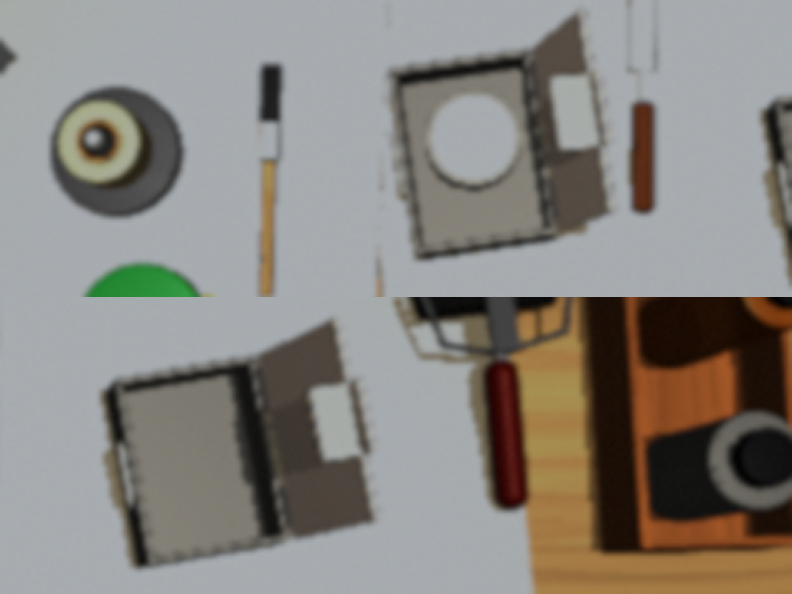

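The crop shows the cream roll on the grey steel stand at about (180,217), the tin in keeper_a, and keeper_b empty. Both covers lean back towards -y.

```bash
python3 - <<'E'
from h import *
import pickle
s=pickle.load(open("pics/top1.png.pkl","rb")); im=np.ascontiguousarray(s["pixels"][:,:,::-1])
hsv=cv2.cvtColor(im,cv2.COLOR_BGR2HSV)
m=cv2.inRange(hsv,(22,25,125),(42,120,255)); m[:195]=0;m[240:]=0;m[:,:160]=0;m[:,205:]=0
c=max(cv2.findContours(m,0,2)[0],key=cv2.contourArea); (u,v),r=cv2.minEnclosingCircle(c); print("roll px",u,v,r,"world",ray(s,u,v,.065))
m=cv2.inRange(hsv,(0,0,0),(180,255,130)); m[:195]=0;m[245:]=0;m[:,:160]=0;m[:,212:]=0
c=max(cv2.findContours(m|0,0,2)[0],key=cv2.contourArea); e=cv2.fitEllipse(cv2.convexHull(c)); print("stand",e,ray(s,*e[0],.012))
S=3.3
def f(u,v,off): return ((u+.5)/S-.5+off[0],(v+.5)/S-.5+off[1])
for n,off,pts in(("a",(150,175),[(390,72),(530,52),(555,235),(418,257)]),("b",(350,180),[(105,91),(255,61),(282,241),(138,270)])):
    w=np.array([ray(s,*f(*p,off),.06) for p in pts]); print(n,w.round(3),w.mean(0).round(4))
    print(" sides",[round(float(np.linalg.norm(w[i]-w[(i+1)%4])),3) for i in range(4)])
    for d in (w[0]-w[3],w[1]-w[2]): print(" yaw of x",np.degrees(np.arctan2(d[1],d[0])).round(1))
    # TL-BL is +y wall outer
# cover free edge in top view at different cover angles
for n,off,pts in(("a",(150,175),[(580,10),(610,212)]),("b",(350,180),[(334,22),(374,222)])):
    for z in(.15,.165,.175): print(n,z,[ray(s,*f(*p,off),z)[:2].round(3) for p in pts])
E
```

```text
roll px 179.5 217.5 12.103818893432617 world [0.52121481 0.2865016  0.065     ]
stand ((184.82398986816406, 220.62881469726562), (39.40717315673828, 40.46931076049805), 86.07936096191406) [0.52066567 0.28582959 0.012     ]
a [[ 0.569  0.073  0.06 ]
 [ 0.582 -0.031  0.06 ]
 [ 0.445 -0.046  0.06 ]
 [ 0.432  0.054  0.06 ]] [0.5069 0.0124 0.06  ]
 sides [0.105, 0.137, 0.102, 0.139]
 yaw of x 7.6
 yaw of x 6.4
b [[ 0.537 -0.204  0.06 ]
 [ 0.557 -0.316  0.06 ]
 [ 0.423 -0.33   0.06 ]
 [ 0.404 -0.223  0.06 ]] [ 0.4799 -0.2682  0.06  ]
 sides [0.114, 0.135, 0.108, 0.134]
 yaw of x 8.4
 yaw of x 6.0
a 0.15 [array([ 0.593, -0.065]), array([ 0.453, -0.082])]
a 0.165 [array([ 0.59 , -0.064]), array([ 0.451, -0.081])]
a 0.175 [array([ 0.588, -0.064]), array([ 0.45, -0.08])]
b 0.15 [array([ 0.567, -0.35 ]), array([ 0.428, -0.371])]
b 0.165 [array([ 0.564, -0.346]), array([ 0.427, -0.366])]
b 0.175 [array([ 0.562, -0.343]), array([ 0.426, -0.363])]
```

step_arm([
  [0.418, -0.215, -0.07, 0, 0, -0.411, 1],
  [0.418, -0.215, -0.07, 0, 0, -0.411, 1],
  [0.418, -0.215, -0.07, 0, 0, -0.411, 1],
  [0.418, -0.215, -0.07, 0, 0, -0.411, 1],
  [0.418, -0.215, -0.07, 0, 0, -0.411, 1],
  [0.418, -0.215, -0.07, 0, 0, -0.411, 1],
  [0.418, -0.215, -0.07, 0, 0, -0.411, 1],
  [0.418, -0.215, -0.07, 0, 0, -0.411, 1],
  [0.418, -0.215, -0.07, 0, 0, -0.411, 1],
  [0.418, -0.215, -0.07, 0, 0, -0.411, 1],
], newtons=30)

```text
t: 1.35
tcp_pos: [0.5498, -0.2004, 0.3117]
orientation: [[-0.147, 0.989, -0.001], [0.989, 0.147, -0.0], [-0.0, -0.001, -1.0]]
wrist_force: [0.2, 0.1, 0.1]
opening: 0.0854
grasp_force: 0.0
```

step_arm([
  [0.485, 0.043, 0.1, 0, 0, 0, 1],
  [0.485, 0.043, 0.1, 0, 0, 0, 1],
  [0.485, 0.043, 0.1, 0, 0, 0, 1],
  [0.485, 0.043, 0.1, 0, 0, 0, 1],
  [0.485, 0.043, 0.1, 0, 0, 0, 1],
  [0.485, 0.043, 0.1, 0, 0, 0, 1],
  [0.485, 0.043, 0.1, 0, 0, 0, 1],
  [0.485, 0.043, 0.1, 0, 0, 0, 1],
  [0.485, 0.043, 0.1, 0, 0, 0, 1],
  [0.485, 0.043, 0.1, 0, 0, 0, 1],
])

```text
t: 2.6
tcp_pos: [0.5219, 0.2844, 0.2118]
orientation: [[-0.146, 0.989, -0.0], [0.989, 0.146, -0.002], [-0.002, -0.001, -1.0]]
wrist_force: [0.5, -0.8, 0.9]
opening: 0.0856
grasp_force: 0.0
```

```bash
python3 - <<'E'
from h import *
s=snap("wrist","w1.png"); print(s["K"])
print(bot.read_state()["tcp_pos"],bot.read_state()["q"])
# expected pixel of roll top centre / post top centre
K,R,t=cam(s)
def fish(P):
    p=R@np.array(P)+t; th=np.arctan2(np.hypot(p[0],p[1]),p[2]); ph=np.arctan2(p[1],p[0]); return K[0,2]+K[0,0]*th*np.cos(ph),K[1,2]+K[1,1]*th*np.sin(ph)
for z in(.015,.065,.083): print(z,fish([.521,.286,z]))
E
```

```text
[[371.64829954   0.         321.39802215]
 [  0.         371.64829954 243.0228574 ]
 [  0.           0.           1.        ]]
[0.52229416 0.28376868 0.21202753] [-0.12853361  0.5421626  -0.6653105   1.62587889  0.36653347  1.10263821
 -0.74722089]
0.015 (np.float64(320.7617594260802), np.float64(213.67807630412565))
0.065 (np.float64(320.5934512647868), np.float64(227.091268185507))
0.083 (np.float64(320.5183648050758), np.float64(233.0977625582219))
```

View pics/w1.png

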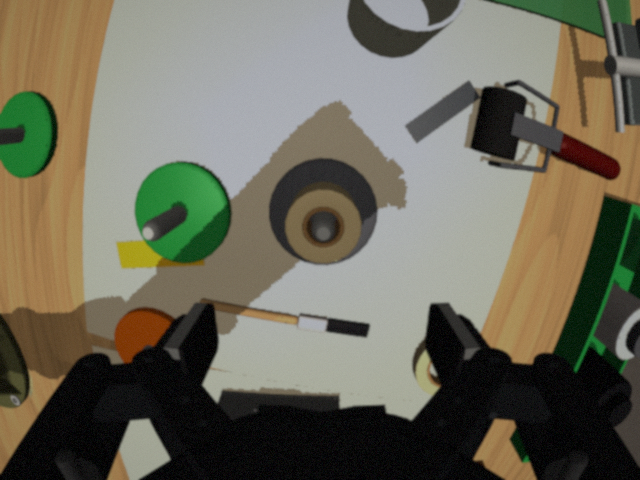

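The wrist view shows the roll top at (323,226) and the post top at (323,230). Both are within 3 px of the prediction, so I'll descend and grip.

step_arm([
  [0.002, 0, 0.04, 0, 0, 0, 1],
  [0.002, 0, 0.08, 0, 0, 0, 1],
  [0.002, 0, 0.11, 0, 0, 0, 1],
  [0.002, 0, 0.13, 0, 0, 0, 1],
  [0.002, 0, 0.15, 0, 0, 0, 1],
  [0.002, 0, 0.165, 0, 0, 0, 1],
  [0.002, 0, 0.172, 0, 0, 0, 1],
  [0.002, 0, 0.172, 0, 0, 0, 1],
])

```text
t: 3.65
tcp_pos: [0.5213, 0.2878, 0.0403]
orientation: [[-0.147, 0.989, -0.0], [0.989, 0.147, -0.0], [-0.0, -0.0, -1.0]]
wrist_force: [-0.5, -0.5, 0.2]
opening: 0.0851
grasp_force: 0.0
```

step_arm([
  [0, 0, 0, 0, 0, 0, 0.85],
  [0, 0, 0, 0, 0, 0, 0.75],
  [0, 0, 0, 0, 0, 0, 0.65],
  [0, 0, 0, 0, 0, 0, 0.55],
  [0, 0, 0, 0, 0, 0, 0.5],
  [0, 0, 0, 0, 0, 0, 0.5],
  [0, 0, 0, 0, 0, 0, 0.5],
  [0, 0, 0, 0, 0, 0, 0.5],
], newtons=30)

```text
t: 4.65
tcp_pos: [0.5214, 0.2887, 0.0412]
orientation: [[-0.148, 0.989, 0.001], [0.989, 0.148, 0.001], [0.0, 0.001, -1.0]]
wrist_force: [-0.1, -0.1, 4.7]
opening: 0.0595
grasp_force: 32.0
```

step_arm([
  [0, 0, -0.005, 0, 0, 0, 0.5],
  [0, 0, -0.015, 0, 0, 0, 0.5],
  [0, 0, -0.03, 0, 0, 0, 0.5],
  [0, 0, -0.05, 0, 0, 0, 0.5],
  [0, 0, -0.075, 0, 0, 0, 0.5],
  [0, 0, -0.105, 0, 0, 0, 0.5],
  [0, 0, -0.14, 0, 0, 0, 0.5],
  [0, 0, -0.175, 0, 0, 0, 0.5],
  [0, 0, -0.2, 0, 0, 0, 0.5],
  [0, 0, -0.21, 0, 0, 0, 0.5],
])

```text
t: 5.9
tcp_pos: [0.5212, 0.2889, 0.2526]
orientation: [[-0.148, 0.989, 0.003], [0.989, 0.148, 0.002], [0.001, 0.003, -1.0]]
wrist_force: [0.2, 0.0, -2.1]
opening: 0.0598
grasp_force: 32.7
```

```bash
python3 - <<'E'
from h import *
st=bot.read_state(); print({k:st[k] for k in("t","tcp_pos","opening","grasp_force","wrist_force")})
snap("scene","scene2.png"); s=snap("wrist","w2.png")
a=cv2.imread("pics/scene2.png")[150:400,250:550]; b=cv2.imread("pics/w2.png")
cv2.imwrite("pics/v2.png",np.hstack([cv2.resize(a,(400,333)),cv2.resize(b,(400,333))]))
E
```

```text
{'t': 5.9, 'tcp_pos': array([0.52118998, 0.28885253, 0.25262874]), 'opening': 0.05975390130396444, 'grasp_force': 32.73686248809099, 'wrist_force': array([ 0.22076879,  0.01805267, -2.07240751])}
```

View pics/v2.png

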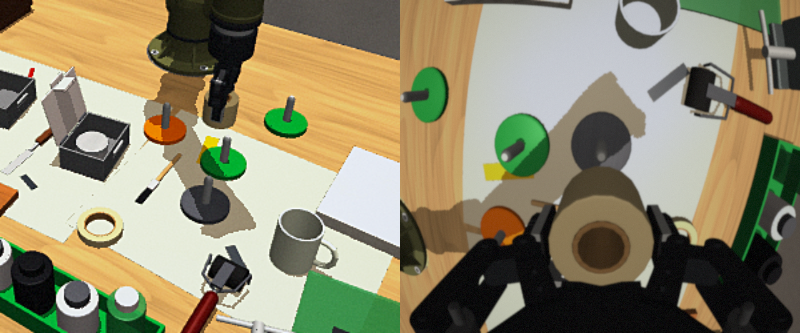

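The left view shows the roll clear of the spindle and the stand still upright. The wrist view shows the roll held upright between the pads. Next I'll carry it to keeper_b.

step_arm([
  [-0.025, -0.006, 0, 0, 0, 0, 0.5],
  [-0.07, -0.016, 0, 0, 0, 0, 0.5],
  [-0.125, -0.029, 0, 0, 0, 0, 0.5],
  [-0.18, -0.042, 0, 0, 0, 0, 0.5],
  [-0.235, -0.055, 0, 0, 0, 0, 0.5],
  [-0.29, -0.067, 0, 0, 0, 0, 0.5],
  [-0.345, -0.08, 0, 0, 0, 0, 0.5],
  [-0.4, -0.093, 0, 0, 0, 0, 0.5],
  [-0.445, -0.103, 0, 0, 0, 0, 0.5],
  [-0.475, -0.11, 0, 0, 0, 0, 0.5],
])

```text
t: 7.25
tcp_pos: [0.481, -0.2003, 0.2489]
orientation: [[-0.145, 0.989, -0.002], [0.989, 0.145, 0.0], [0.001, -0.002, -1.0]]
wrist_force: [1.0, 1.1, -1.3]
opening: 0.0598
grasp_force: 32.8
```

step_arm([
  [-0.025, -0.006, 0, 0, 0, 0, 0.5],
  [-0.05, -0.012, 0, 0, 0, 0, 0.5],
  [-0.062, -0.0147, 0, 0, 0, 0, 0.5],
  [-0.062, -0.0147, 0, 0, 0, 0, 0.5],
  [-0.062, -0.0147, 0, 0, 0, 0, 0.5],
])

```text
t: 7.88
tcp_pos: [0.4772, -0.2597, 0.2501]
orientation: [[-0.149, 0.989, -0.0], [0.989, 0.149, 0.001], [0.001, -0.0, -1.0]]
wrist_force: [-0.1, -0.6, -1.4]
opening: 0.0598
grasp_force: 32.8
```

```bash
python3 - <<'E'
from h import *
st=bot.read_state(); print(st["tcp_pos"],st["q"],st["orientation"].round(3))
s=snap("scene","scene3.png"); snap("wrist","w3.png"); snap("top","top3.png")
a=cv2.imread("pics/scene3.png")[130:290,180:380]; b=cv2.imread("pics/w3.png");c=cv2.imread("pics/top3.png")[170:280,360:500]
cv2.imwrite("pics/v3.png",np.hstack([cv2.resize(a,(375,300)),cv2.resize(b,(400,300))]))
E
```

```text
[ 0.47720006 -0.25973875  0.25012063] [ 0.88029702  0.41777569 -0.62963513  1.70057839  0.26881852  1.11165202
  0.32103703] [[-0.149  0.989 -0.   ]
 [ 0.989  0.149  0.001]
 [ 0.001 -0.    -1.   ]]
```

View pics/v3.png

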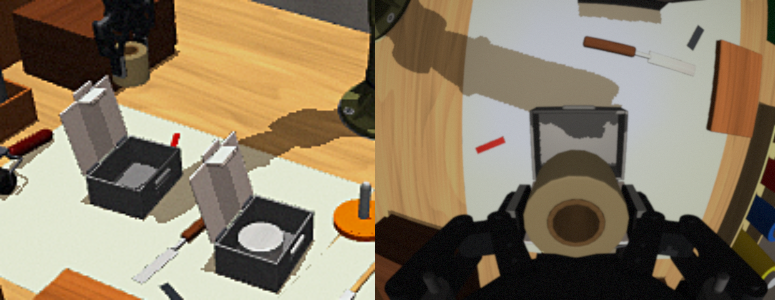

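The roll hangs above keeper_b. In the wrist half, the box's far wall is centred at about (578,110) and the roll at (576,215), so they line up. I'll lower it.

step_arm([
  [0, 0, 0.03, 0, 0, 0, 0.5],
  [0, 0, 0.065, 0, 0, 0, 0.5],
  [0, 0, 0.1, 0, 0, 0, 0.5],
  [0, 0, 0.13, 0, 0, 0, 0.5],
  [0, 0, 0.155, 0, 0, 0, 0.5],
  [0, 0, 0.175, 0, 0, 0, 0.5],
  [0, 0, 0.19, 0, 0, 0, 0.5],
  [0, 0, 0.202, 0, 0, 0, 0.5],
  [0, 0, 0.21, 0, 0, 0, 0.5],
  [0, 0, 0.215, 0, 0, 0, 0.5],
])

```text
t: 9.28
tcp_pos: [0.4771, -0.2612, 0.0351]
orientation: [[-0.148, 0.989, 0.0], [0.989, 0.148, -0.0], [-0.0, 0.0, -1.0]]
wrist_force: [-0.5, -0.9, -1.5]
opening: 0.0601
grasp_force: 32.8
```

step_arm([
  [0, 0, 0.003, 0, 0, 0, 0.5],
  [0, 0, 0.005, 0, 0, 0, 0.5],
  [0, 0, 0.005, 0, 0, 0, 0.5],
])

```text
t: 9.65
tcp_pos: [0.4771, -0.2613, 0.0312]
orientation: [[-0.148, 0.989, 0.001], [0.989, 0.148, -0.001], [-0.001, 0.0, -1.0]]
wrist_force: [-3.0, -0.2, 7.0]
opening: 0.0596
grasp_force: 33.3
```

step_arm([
  [0, 0, 0, 0, 0, 0, 0.72],
  [0, 0, 0, 0, 0, 0, 0.76],
  [0, 0, 0, 0, 0, 0, 0.82],
  [0, 0, 0, 0, 0, 0, 0.85],
  [0, 0, 0, 0, 0, 0, 0.85],
  [0, 0, -0.02, 0, 0, 0, 0.85],
  [0, 0, -0.06, 0, 0, 0, 0.85],
  [0, 0, -0.11, 0, 0, 0, 0.85],
  [0, 0, -0.16, 0, 0, 0, 0.85],
  [0, 0, -0.21, 0, 0, 0, 0.85],
])

```text
t: 10.9
tcp_pos: [0.4767, -0.261, 0.242]
orientation: [[-0.148, 0.989, -0.0], [0.989, 0.148, 0.0], [0.0, -0.0, -1.0]]
wrist_force: [0.4, 0.3, 0.1]
opening: 0.0726
grasp_force: 0.0
```

step_arm([
  [0, 0, -0.02, 0, 0, 0, 0],
  [0, 0, -0.02, 0, 0, 0, 0],
])

```text
t: 11.15
tcp_pos: [0.4776, -0.2613, 0.2617]
orientation: [[-0.147, 0.989, 0.003], [0.989, 0.147, -0.002], [-0.002, 0.002, -1.0]]
wrist_force: [0.6, -0.3, 0.0]
opening: 0.0369
grasp_force: 0.0
```

```bash
python3 - <<'E'
from h import *
st=bot.read_state(); print(st["tcp_pos"],st["opening"])
s=snap("wrist","w4.png")
cv2.imwrite("pics/v4.png",cv2.imread("pics/w4.png"))
sc=snap("scene","scene4.png")
im=cv2.imread("pics/scene4.png")[140:290,190:390]; cv2.imwrite("pics/v4.png",np.hstack([cv2.resize(im,(400,300)),cv2.resize(cv2.imread("pics/w4.png"),(400,300))]))
E
```

```text
[ 0.47762693 -0.26132751  0.26173262] 0.036941755767770396
```

View pics/v4.png

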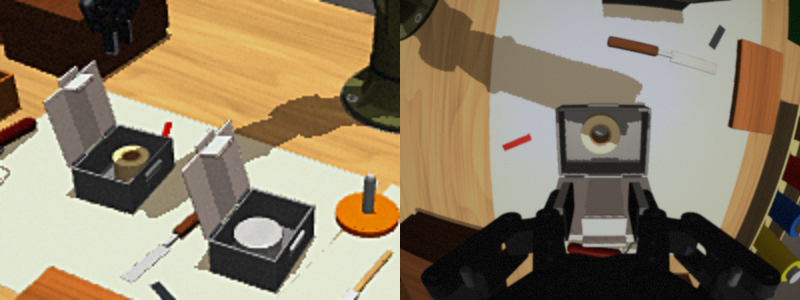

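The roll lies flat in keeper_b: the scene half shows it at (130,160), and the wrist half shows the ring at (600,135), well inside the box walls. Next I'll swing cover_b from behind with the fingers shut.

step_arm([
  [-0.06, 0, 0, 0, 0, 0, 0],
  [-0.12, 0, 0, 0, 0, 0, 0],
  [-0.135, 0, 0, 0, 0, 0, 0],
  [-0.135, 0, 0.01, 0, 0, 0, 0],
  [-0.135, 0, 0.06, 0, 0, 0, 0],
  [-0.135, 0, 0.1, 0, 0, 0, 0],
  [-0.135, 0, 0.1, 0, 0, 0, 0],
  [-0.135, 0, 0.1, 0, 0, 0, 0],
])

```text
t: 12.25
tcp_pos: [0.4978, -0.3935, 0.1616]
orientation: [[-0.149, 0.989, 0.001], [0.989, 0.149, -0.0], [-0.0, 0.001, -1.0]]
wrist_force: [0.7, 0.2, -0.2]
opening: 0.0001
grasp_force: 0.0
```

step_arm([
  [0.02, 0, 0, 0, 0, 0, 0],
  [0.043, 0, -0.006, 0, 0, 0, 0],
  [0.06, 0, -0.009, 0, 0, 0, 0],
  [0.087, 0, -0.007, 0, 0, 0, 0],
  [0.111, 0, 0.002, 0, 0, 0, 0],
  [0.133, 0, 0.016, 0, 0, 0, 0],
  [0.15, 0, 0.036, 0, 0, 0, 0],
  [0.158, 0, 0.052, 0, 0, 0, 0],
  [0.163, 0, 0.068, 0, 0, 0, 0],
  [0.165, 0, 0.072, 0, 0, 0, 0],
])

```text
t: 13.5
tcp_pos: [0.4733, -0.2314, 0.0889]
orientation: [[-0.148, 0.989, 0.001], [0.989, 0.148, -0.001], [-0.001, 0.001, -1.0]]
wrist_force: [-1.2, -3.3, 10.9]
opening: -0.0002
grasp_force: 5.8
```

step_arm([
  [0.001, 0, 0.005, 0, 0, 0, 0],
  [0.002, 0, 0.009, 0, 0, 0, 0],
  [0.002, 0, 0.012, 0, 0, 0, 0],
  [0.002, 0, 0.013, 0, 0, 0, 0],
  [0.002, 0, 0.013, 0, 0, 0, 0],
])

```text
t: 14.12
tcp_pos: [0.4729, -0.2299, 0.0764]
orientation: [[-0.147, 0.989, 0.002], [0.989, 0.147, -0.001], [-0.001, 0.001, -1.0]]
wrist_force: [-1.3, -0.7, 9.0]
opening: 0.0001
grasp_force: 4.5
```

step_arm([
  [0, 0, 0.001, 0, 0, 0, 0],
  [0, 0, 0.002, 0, 0, 0, 0],
  [0, 0, 0.002, 0, 0, 0, 0],
])

```text
t: 14.5
tcp_pos: [0.4731, -0.2299, 0.076]
orientation: [[-0.147, 0.989, 0.002], [0.989, 0.147, -0.003], [-0.003, 0.002, -1.0]]
wrist_force: [-6.2, 0.5, 26.4]
opening: 0.0002
grasp_force: 13.4
```

step_arm([
  [0, 0, -0.01, 0, 0, 0, 0],
  [0, 0, -0.05, 0, 0, 0, 0],
  [0, 0, -0.1, 0, 0, 0, 0],
  [0, 0, -0.15, 0, 0, 0, 0],
  [0, 0, -0.187, 0, 0, 0, 0],
  [0, 0, -0.187, 0, 0, 0, 0],
])

```text
t: 15.25
tcp_pos: [0.4737, -0.2295, 0.2633]
orientation: [[-0.148, 0.989, 0.005], [0.989, 0.148, -0.002], [-0.003, 0.005, -1.0]]
wrist_force: [-0.0, -0.7, -0.3]
opening: -0.0001
grasp_force: 0.0
```

```bash
python3 - <<'E'
from h import *
st=bot.read_state(); print(st["tcp_pos"],st["orientation"].round(3))
snap("scene","scene5.png");snap("wrist","w5.png")
im=cv2.imread("pics/scene5.png")[140:290,190:390]; cv2.imwrite("pics/v5.png",np.hstack([cv2.resize(im,(400,300)),cv2.resize(cv2.imread("pics/w5.png"),(400,300))]))
E
```

```text
[ 0.47368414 -0.22953791  0.26328335] [[-0.148  0.989  0.005]
 [ 0.989  0.148 -0.002]
 [-0.003  0.005 -1.   ]]
```

View pics/v5.png

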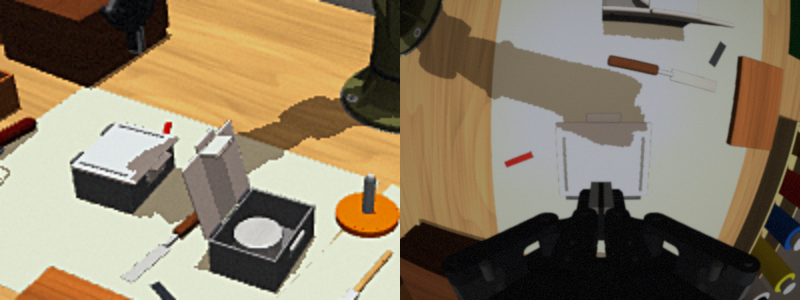

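Cover_b lies flat and shut after the tool left it, with no gap visible in the scene half at (120,150) or the wrist half at (600,160). I'll do the same for cover_a.

step_arm([
  [0.05, 0.031, 0, 0, 0, 0, 0],
  [0.1, 0.062, 0, 0, 0, 0, 0],
  [0.104, 0.065, 0, 0, 0, 0, 0],
  [0.104, 0.065, 0.01, 0, 0, 0, 0],
  [0.104, 0.065, 0.06, 0, 0, 0, 0],
  [0.104, 0.065, 0.102, 0, 0, 0, 0],
  [0.104, 0.065, 0.102, 0, 0, 0, 0],
  [0.104, 0.065, 0.102, 0, 0, 0, 0],
])

```text
t: 16.35
tcp_pos: [0.5214, -0.1179, 0.159]
orientation: [[-0.146, 0.989, 0.0], [0.989, 0.146, -0.0], [-0.0, 0.0, -1.0]]
wrist_force: [-0.1, 0.3, 0.8]
opening: -0.0
grasp_force: 0.0
```

step_arm([
  [0.02, 0, 0, 0, 0, 0, 0],
  [0.043, 0, -0.006, 0, 0, 0, 0],
  [0.06, 0, -0.009, 0, 0, 0, 0],
  [0.087, 0, -0.007, 0, 0, 0, 0],
  [0.111, 0, 0.002, 0, 0, 0, 0],
  [0.133, 0, 0.016, 0, 0, 0, 0],
  [0.15, 0, 0.036, 0, 0, 0, 0],
  [0.158, 0, 0.052, 0, 0, 0, 0],
  [0.163, 0, 0.068, 0, 0, 0, 0],
  [0.165, 0, 0.072, 0, 0, 0, 0],
])

```text
t: 17.6
tcp_pos: [0.497, 0.0474, 0.087]
orientation: [[-0.149, 0.989, 0.001], [0.989, 0.149, -0.0], [-0.001, 0.001, -1.0]]
wrist_force: [-2.7, -3.2, 16.3]
opening: -0.0003
grasp_force: 7.9
```

step_arm([
  [0.001, 0, 0.005, 0, 0, 0, 0],
  [0.002, 0, 0.009, 0, 0, 0, 0],
  [0.002, 0, 0.011, 0, 0, 0, 0],
  [0.002, 0, 0.012, 0, 0, 0, 0],
  [0.002, 0, 0.013, 0, 0, 0, 0],
  [0.002, 0, 0.013, 0, 0, 0, 0],
])

```text
t: 18.35
tcp_pos: [0.4968, 0.0488, 0.0759]
orientation: [[-0.148, 0.989, 0.003], [0.989, 0.148, -0.001], [-0.001, 0.002, -1.0]]
wrist_force: [-7.1, -1.4, 30.0]
opening: -0.0001
grasp_force: 15.0
```

step_arm([
  [0, 0, -0.01, 0, 0, 0, 0],
  [0, 0, -0.05, 0, 0, 0, 0],
  [0, 0, -0.1, 0, 0, 0, 0],
  [0, 0, -0.15, 0, 0, 0, 0],
  [0, 0, -0.2, 0, 0, 0, 0],
  [0, 0, -0.2, 0, 0, 0, 0],
])

```text
t: 19.1
tcp_pos: [0.4981, 0.0493, 0.2771]
orientation: [[-0.148, 0.989, 0.007], [0.989, 0.148, 0.001], [-0.0, 0.007, -1.0]]
wrist_force: [-0.4, 0.3, -0.7]
opening: -0.0001
grasp_force: 0.0
```

```bash
python3 - <<'E'
from h import *
snap("scene","scene6.png");snap("wrist","w6.png")
im=cv2.imread("pics/scene6.png")[130:355,190:490]; cv2.imwrite("pics/v6.png",np.hstack([cv2.resize(im,(400,300)),cv2.resize(cv2.imread("pics/w6.png"),(400,300))]))
E
```

```text
(no output)
```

View pics/v6.png

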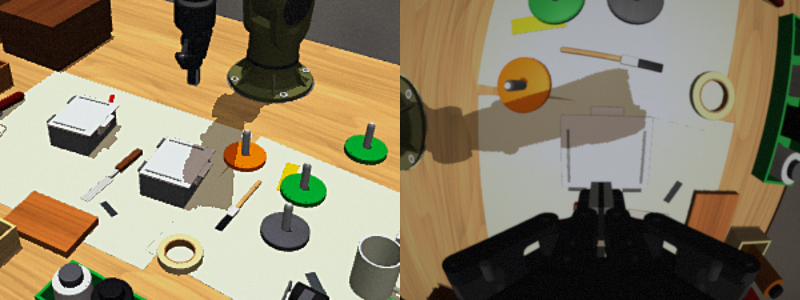

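Both covers lie flat, at (83,115) and (175,160) in the scene half. The grey stand is upright at (285,230), and everything else is where it was.

```bash
python3 -c "
from station import bot
print(bot.hand_in())"
```

```text
the job is handed in; nothing more can be done
None
```

The job is handed in, with no verdict returned: the roll was set flat in keeper_b, both covers are snapped shut, and the stand and the other things look unmoved in the final pictures.

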